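# Clamp the white sharpening stone with the fold-out crank

## Task

Two sharpening stones lie in cranked bench holders. On the holder with the white stone, swing the folded red crank handle up until it latches upright, then crank its handwheel clockwise (seen from above) all the way to its stop, so that the jaw closes on the white stone. Leave the handle standing upright and let go; leave the handle of the orange-brown stone's holder folded.

Things in the scene. Friction and masses are not known exactly. Their poses are not given: they have to be found in the camera images.
- fine_hub (a point): Point on the vertical axis of the white stone holder's handwheel, 119 mm above the table, level with the handle's fold hinge. Fixed holder: dark base 440 x 130 mm, round green housing; level spoked steel wheel, 164 mm across, rim top 27 mm below this point; stone lies beyond the wheel. x axis: level, from wheel to stone; z up; does not turn with the wheel. The other holder is identical.
- fine_wheel (a joint): Angle of that wheel, rad, growing clockwise from above; starts 0 to 0.35, firm stop at 3.4. The fold hinge is 58 mm from the axis; at value w its bearing is 1.745 - w, counter-clockwise from fine_hub's x axis. Folded handle: a catch soon blocks the wheel. Handle up: it turns against 0.12 N m friction, stays where left, and drives the jaw 20 mm to the stone.
- fine_handle (a joint): Fold angle of its red handle, rad: 0 = level, pointing from the hinge inward across the wheel axis (starts 0 to 0.1); pi/2 = straight up at a firm stop, held by a spring latch. Swings in the vertical plane of axis and hinge. Latch hump about 2 N at the sleeve, passed by 1.35 rad. Red sleeve 24 mm thick, 40 to 110 mm from the hinge, spins freely on its shaft; grip it across, e.g. at 85 mm.
- fine_stone_mid (a point): Centre of the white stone, 200 x 72 x 25 mm, lying loose and flat in its holder between the aluminium moving jaw and the fixed far jaw, along fine_hub's x axis; centre 42 mm above the table. Clamped, its centre is 210 mm from the wheel axis.
- coarse_handle (a joint): Fold angle, rad, of the identical red handle on the orange-brown stone's holder, which is to stay folded (0 = folded, pi/2 = upright).
Mind the look-alikes: they are no part of the job. What is shaped like the part that bears fine_stone_mid but turquoise is not meant.

How it is judged (in metres and radians):
On the way, in this order (a step that is already met when the one before it is completed fails the run):
1. the white stone's crank handle is swung up and latched (value of joint fine_handle above 1.35 rad and value of joint fine_wheel below 1.2 rad), for 0.2 s.
2. with the handle latched up, the wheel is cranked clockwise to its stop (value of joint fine_handle above 1.35 rad and value of joint fine_wheel above 3.2 rad), for 0.2 s.
At the end, for the whole second after the job is handed in: White stone's wheel at rest within 0.2 rad of its 3.4 rad stop; its handle latched upright (above 1.35 rad); the white stone flat in its holder against the fixed jaw (centre 206 to 216 mm from the wheel axis along the holder, within 20 mm of the centre line) (all of step 2 and x of fine_stone_mid in the frame of fine_hub between 0.206 and 0.216 m and y of fine_stone_mid in the frame of fine_hub between -0.02 and 0.02 m and z of fine_stone_mid in the frame of fine_hub between -0.085 and -0.067 m and velocity of joint fine_wheel between -0.1 and 0.1 rad/s); the robot touches nothing.
It fails at once if the handle of the orange-brown stone's holder is unfolded (beyond 0.5 rad) (value of joint coarse_handle above 0.5 rad).
It also fails if it takes over 45 s, if anything falls off the work surface, if the arm or the gripper's body presses on something with over 40 N, if the wrist force passes 120 N, or if a joint passes its speed limit or range.

## Robot

A 6-joint arm with a two-finger parallel gripper is mounted at the origin on the work surface. World frame = base frame: x ahead of the robot, y to its left, z up, the work surface at z = 0. Lengths are in m, angles in degrees, forces in N, time in s.
With the tool pointing down it reaches from about 0.25 to 0.725 m from the base axis. Payload 9.7 kg.
Tool frame: the origin (TCP) lies midway between the tips of the shut fingers; the grasp point (between the pads) lies 19 mm behind it; z points along the fingers, y is the line along which they close (so a half turn about z gives the same grasp; the last joint's range is limited). The gripper opens to 85 mm and grips with 20 to 120 N. Pads are 22 mm wide; open, the fingers measure 114 mm over their backs; the gripper's body (76 mm by 85 mm) begins 54 mm behind the grasp point. The pads swing forward as they close: fully open they stand 13 mm farther back than shut.
Start: joints at [-66.406, 4.979, 10.078, 95.1, 0, 90], TCP at [0.22, -0.504, 0.202] pointing down, gripper open.
Joint ranges: [-179.16, 179.16], [-48.56, 103.87], [-65.8, 70.77], [-126.05, 130.52], [-82.76, 87.17], [-180, 180]. Speed limits (degrees/s): [127.2, 127.2, 147.25, 180, 180, 180].

## Interface

Orientations are given as [roll, pitch, yaw] about the fixed x, y, z axes, in that order (R = Rz(yaw) Ry(pitch) Rx(roll)).
In Python, from cell import readout, viewer, job gives the robot as it stands.
- The arm moves only by the tool jog_arm, never from a script. Its argument "moves" is a list of rows, each an object of numbers: "ax", "ay", "az": the turn, a rotation vector about the tool's x, y, z in degrees; "x", "y", "z": the shift along the tool's x, y, z in mm; "hand": the closure, from 0 (fully open) to 1 (shut). A call has 1 to 20 rows; each row shifts and turns the commanded pose from where the row before left it, along the tool's axes as they then stand; what a row does not reach is not made up. A row lasts 1/10 s, in which the tool goes at most 50 mm and 8.59 degrees, less where a joint would pass 70% of its speed; a pose out of reach is approached as far as the arm can. A call with a gripper value outside its range is refused whole. The fingers move at their own pace and stop on an object; "squeeze" is the grip in N (left out, the last holds). Time passes only in rows, so rows that do not move let the fingers close. It gives the time, the measured TCP pose, the force and the opening at its end, in the units of the state.
- readout.read_state(): the state, without advancing time (a new reading comes with each control period).
- viewer.get_image(name): name is "scene" or "top" or "wrist"; returns the picture (384x512x3 uint8, red, green, blue); there is no depth.
- viewer.camera_info(name): a dict with "fov_y" (degrees; the focal length in pixels is half the picture's height over the tangent of half this angle, whatever the lens; pixels are square), "cx", "cy" (the principal point, pixels), "world_from_camera" (4x4, takes a point from camera to world coordinates). Camera axes: x right, y up, looking along -z (the intrinsics and any distortion apply to the point x, -y, -z); pixel columns grow to the right and rows downward; lengths in m; the calibration is good to about 2 mm. A picture is of the moment at which its call begins: read the wrist's pose just before it. camera_info takes no time and is no camera call; for the wrist camera it gives the pose at the moment of the call.
- job.hand_in(): hands the job in, once; it reports no verdict.
The state is a dict: "clock": time; "q": joint angles; "dq": joint speeds; "effort": joint torques, N m; "ee_pos": TCP position; "eef_rot": TCP orientation; "wrist_force": force on the tool from outside, world axes, zero at the start; "ft_torque": the same for the moment, N m; "gripper_width": finger opening in m.
Only numpy, scipy, OpenCV 4.12 (cv2) and the standard library are available. Lean on these libraries where they do the work, as an engineer would, in place of code of your own. Each camera call takes 0.05 s, during which the arm holds its last target. There are 200 camera calls.

## Working session

There is one attempt and no reset: what is moved stays moved. The work goes in short steps, Python scripts to look and compute and a tool call to move; the robot and the scene stay as the last step left them, time stands still between calls to the robot, and variables do not carry over. Pictures are saved under pics/ and viewed, on a budget of 10 in all, crops included, one or two more only if the job needs it, and the job is handed in when it is done.

Besides the shell and the picture viewer there is one more tool, called after "Request:" as name(argument=value, ...), one argument or row to a line, values as JSON. jog_arm: Moves the arm, as the interface text tells. Its arguments: {"type":"object","properties":{"moves":{"type":"array"},"squeeze":{"type":"number"}},"required":["moves"]}

```bash
mkdir -p pics; ls
python3 - <<'E'
from cell import readout, viewer, job
import cv2,numpy as np
for n in("scene","top"):
    im=viewer.get_image(n); cv2.imwrite(f"pics/{n}0.png",cv2.resize(im[:,:,::-1],None,fx=1.5,fy=1.5,interpolation=cv2.INTER_CUBIC))
    c=viewer.camera_info(n); print(n,{k:(np.round(v,4).tolist() if k=="world_from_camera" else v) for k,v in c.items()})
print({k:v for k,v in viewer.camera_info("wrist").items()})
print(readout.read_state())
E
```

```text
pics
scene {'fov_y': 50.66248882350952, 'cx': 244.25325461961472, 'cy': 185.39842125518655, 'world_from_camera': [[0.2221, -0.5712, 0.7902, 1.4067], [0.9749, 0.1161, -0.1901, -0.1876], [0.0168, 0.8126, 0.5826, 0.7864], [0.0, 0.0, 0.0, 1.0]]}
top {'fov_y': 50.11751067548902, 'cx': 247.45391442041574, 'cy': 192.25774385584486, 'world_from_camera': [[0.0085, 0.9987, -0.0509, 0.4164], [-0.9999, 0.008, -0.0104, 0.0161], [-0.01, 0.051, 0.9986, 1.028], [0.0, 0.0, 0.0, 1.0]]}
{'fov_y': 66.59711297426897, 'cx': 254.297584752903, 'cy': 196.22257040252077, 'world_from_camera': array([[ 0.40125533,  0.88359178,  0.24137053,  0.28013308],
       [-0.91596521,  0.38746779,  0.10429015, -0.47847369],
       [-0.00137338, -0.26293399,  0.96481285,  0.37315475],
       [ 0.        ,  0.        ,  0.        ,  1.        ]])}
{'clock': 0.1, 'q': array([-6.64061789e+01,  5.00742892e+00,  1.00384922e+01,  9.50995699e+01,
        1.12208863e-03,  8.99986860e+01]), 'dq': array([ 0.06514282, -0.16732171,  0.09477542, -0.00300921,  0.02967987,
       -0.10077611]), 'effort': array([-2.13364576e-03, -5.21560156e+01,  4.65653229e+01,  1.59656868e-02,
       -7.59744216e-05,  5.55778314e-06]), 'ee_pos': array([ 0.22004551, -0.50379701,  0.20165448]), 'eef_rot': array([-1.79931493e+02, -1.12365888e-03,  2.35951337e+01]), 'wrist_force': array([0.38757542, 0.42768603, 0.68574554]), 'ft_torque': array([ 0.01474471,  0.01655697, -0.02919185]), 'gripper_width': 0.08543695781319123}
```

View pics/top0.png

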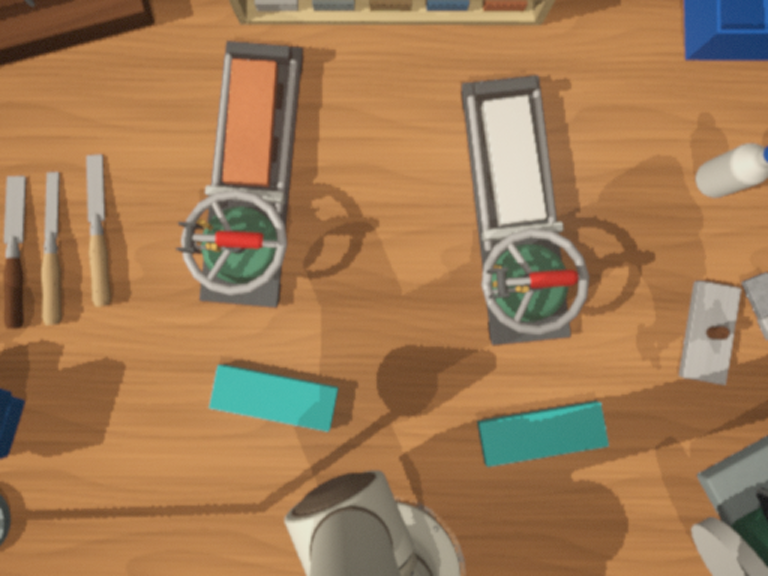

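View pics/scene0.png

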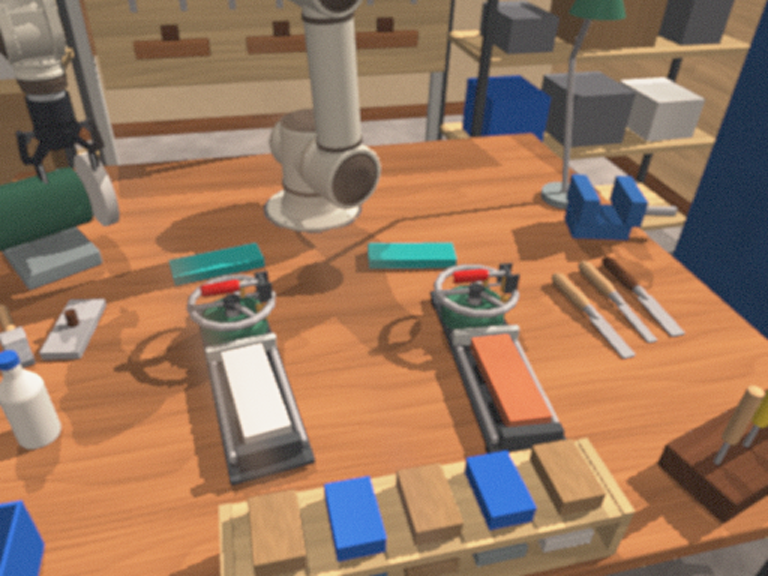

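```bash
cat > h.py <<'E'
from cell import readout, viewer, job
import numpy as np, cv2
def ray(c,u,v):
    f=192/np.tan(np.radians(c["fov_y"]/2)); M=c["world_from_camera"]
    d=M[:3,:3]@np.array([(u-c["cx"])/f,-(v-c["cy"])/f,-1]); return M[:3,3],d
def onz(c,u,v,z):
    o,d=ray(c,u,v); return o+d*(z-o[2])/d[2]
def proj(c,p):
    f=192/np.tan(np.radians(c["fov_y"]/2)); M=c["world_from_camera"]
    q=M[:3,:3].T@(np.asarray(p)-M[:3,3]); return c["cx"]+f*q[0]/-q[2], c["cy"]-f*q[1]/-q[2]
E
python3 - <<'E'
from h import *
c=viewer.camera_info("top"); g=lambda u,v,z:onz(c,u/1.5,v/1.5,z)
rim=[g(*p,.09) for p in((483,282),(587,282),(535,230),(535,335))]
print(np.round(rim,4)); hub=np.array([(rim[2][0]+rim[3][0])/2,(rim[0][1]+rim[1][1])/2]);print("hub",hub)
st=np.mean([g(*p,.0545) for p in((482,100),(531,95),(551,218),(498,226))],0);print("stone",st, np.linalg.norm(st[:2]-hub))
d=st[:2]-hub; ya=np.degrees(np.arctan2(d[1],d[0]));print("axis yaw from stone",ya)
e=g(538,78,.03)-g(569,335,.03); e2=g(463,86,.03)-g(491,342,.03);print([np.degrees(np.arctan2(x[1],x[0])) for x in(e,e2)])
hi=g(497,284,.119);tip=g(577,278,.119);print("hinge",hi,np.linalg.norm(hi[:2]-hub),"tip",tip)
t=tip-hi;print("handle yaw",np.degrees(np.arctan2(t[1],t[0])))
E
```

```text
[[ 0.4754 -0.1444  0.09  ]
 [ 0.4766 -0.3022  0.09  ]
 [ 0.5556 -0.2237  0.09  ]
 [ 0.3955 -0.2229  0.09  ]]
hub [ 0.47557811 -0.22326852]
stone [ 0.67399945 -0.20225797  0.0545    ] 0.19953061956731136
axis yaw from stone 6.044444589416364
[np.float64(6.438095555581578), np.float64(6.176481720600324)]
hinge [ 0.4707541  -0.16000882  0.119     ] 0.06344336364907371 tip [ 0.48054693 -0.27770939  0.119     ]
handle yaw -85.24387964999593
```

Request:
jog_arm(
  moves=[
    {"z": -20},
    {"x": 34, "y": -13, "z": -3},
    {"x": 34, "y": -13, "z": -3},
    {"x": 34, "y": -13, "z": -3},
    {"x": 34, "y": -13, "z": -3},
    {"x": 34, "y": -13, "z": -3},
    {"x": 34, "y": -13, "z": -3},
    {"x": 34, "y": -13, "z": -3},
    {"x": 34, "y": -13, "z": -3},
    {"x": 34, "y": -13, "z": -3},
    {"x": 34, "y": -13, "z": -3},
    {"az": -8},
    {"az": -8},
    {"az": -8},
    {"az": -8},
    {"az": -8},
    {"az": -8},
    {"az": -8},
    {"az": -8},
    {"az": -8},
  ],
)

```text
invalid input
```

Run:
```python
from h import *
c=viewer.camera_info("wrist"); im=viewer.get_image("wrist")
cv2.imwrite("pics/w1.png",cv2.resize(im[:,:,::-1],None,fx=1.5,fy=1.5,interpolation=cv2.INTER_CUBIC))
s=readout.read_state();print(s["ee_pos"],s["eef_rot"],s["q"],s["wrist_force"])
import pickle;pickle.dump(c,open("w1.pkl","wb"))
for p in((.476,-.223,.119),(.4705,-.165,.119),(.478,-.25,.131),(.674,-.202,.0545)): print(np.array(proj(c,p))*1.5)
```

```text
[ 0.22006531 -0.5038258   0.20174824] [-1.79941106e+02 -6.30949634e-04  2.35941417e+01] [-6.64052090e+01  5.00358362e+00  1.00448413e+01  9.51001514e+01
  6.31616715e-04  9.00006487e+01] [1.70281756 1.08501582 0.80225413]
[ -15.47495268 -573.11023016]
[-172.37755715 -644.06066501]
[  30.92433802 -590.53478927]
[ 155.07000524 -993.11400615]
```

View pics/w1.png

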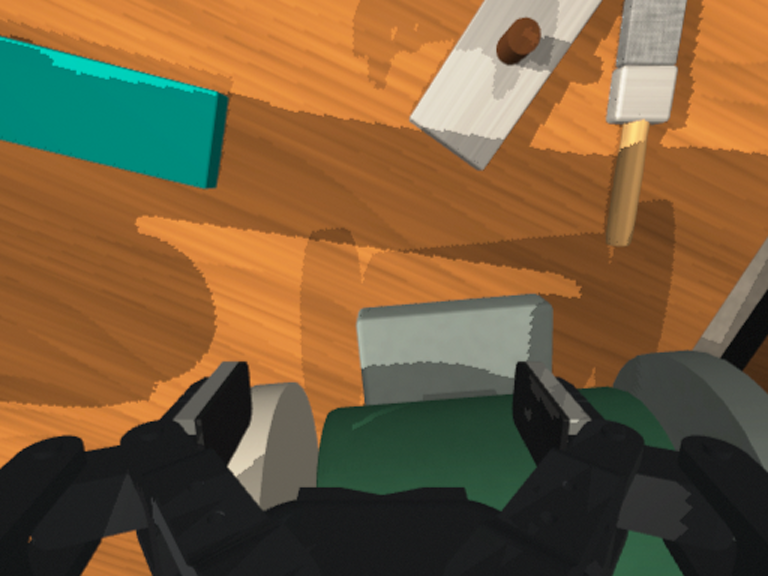

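The move was refused, so this picture only shows the start pose: the gripper over the green grinder. I'll retry with every key given.

Request:
jog_arm(
  moves=[
    {"ax": 0, "ay": 0, "az": 0, "x": 0, "y": 0, "z": -20, "hand": 0},
    {"ax": 0, "ay": 0, "az": 0, "x": 34, "y": -13, "z": -3, "hand": 0},
    {"ax": 0, "ay": 0, "az": 0, "x": 34, "y": -13, "z": -3, "hand": 0},
    {"ax": 0, "ay": 0, "az": 0, "x": 34, "y": -13, "z": -3, "hand": 0},
    {"ax": 0, "ay": 0, "az": 0, "x": 34, "y": -13, "z": -3, "hand": 0},
    {"ax": 0, "ay": 0, "az": 0, "x": 34, "y": -13, "z": -3, "hand": 0},
    {"ax": 0, "ay": 0, "az": 0, "x": 34, "y": -13, "z": -3, "hand": 0},
    {"ax": 0, "ay": 0, "az": 0, "x": 34, "y": -13, "z": -3, "hand": 0},
    {"ax": 0, "ay": 0, "az": 0, "x": 34, "y": -13, "z": -3, "hand": 0},
    {"ax": 0, "ay": 0, "az": 0, "x": 34, "y": -13, "z": -3, "hand": 0},
    {"ax": 0, "ay": 0, "az": 0, "x": 34, "y": -13, "z": -3, "hand": 0},
  ],
)

```text
clock: 1.25
ee_pos: [0.4805, -0.2475, 0.2522]
eef_rot: [-180.0, 0.0, 23.6]
wrist_force: [0.2, -0.3, 0.2]
gripper_width: 0.0854
```

Request:
jog_arm(
  moves=[
    {"az": -8, "hand": 0},
    {"az": -8, "hand": 0},
    {"az": -8, "hand": 0},
    {"az": -8, "hand": 0},
    {"az": -8, "hand": 0},
    {"az": -8, "hand": 0},
    {"az": -8, "hand": 0},
    {"az": -8, "hand": 0},
    {"az": -8, "hand": 0},
  ],
)

```text
invalid input
```

Run:
```python
from h import *
c=viewer.camera_info("wrist"); im=viewer.get_image("wrist")
cv2.imwrite("pics/w2.png",cv2.resize(im[:,:,::-1],None,fx=1.5,fy=1.5,interpolation=cv2.INTER_CUBIC))
s=readout.read_state();print(s["ee_pos"],s["eef_rot"],s["q"],s["wrist_force"])
import pickle;pickle.dump(c,open("w2.pkl","wb"))
for p in((.476,-.223,.119),(.4705,-.165,.119),(.478,-.25,.131),(.674,-.202,.0545)): print(np.array(proj(c,p))*1.5)
```

```text
[ 0.48346826 -0.24453496  0.25206923] [-1.79938266e+02 -9.03132477e-02  2.37273506e+01] [-2.68931342e+01  5.28651285e+00  1.60160610e+01  1.00719966e+02
  1.08975736e-01  1.29379476e+02] [-0.45930882  3.57977237 -1.53240794]
[346.15786404 262.14100119]
[266.02695954 236.32442443]
[382.33278365 278.44105866]
[429.55620536  -9.11913631]
```

View pics/w2.png

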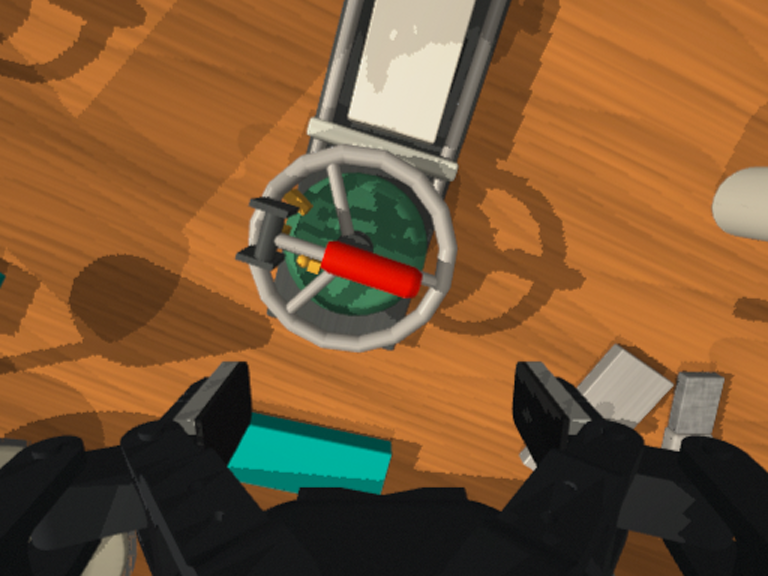

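Run:
```python
from h import *
import pickle;c=pickle.load(open("w2.pkl","rb")); g=lambda u,v,z:onz(c,u/1.5,v/1.5,z)
a=g(325,256,.119);b=g(420,284,.119);h=g(266,236,.119)
t=(b-a)[:2];print("sleeve",a,b,np.linalg.norm(t),"yaw",np.degrees(np.arctan2(t[1],t[0])),"hinge",h,np.linalg.norm((a-h)[:2]),np.linalg.norm((b-h)[:2]))
rim=np.array([(248,240),(456,258),(340,147),(358,350),(280,171),(428,190),(285,328),(435,320)],float)
W=np.array([g(*p,.085)[:2] for p in rim])
A=np.c_[2*W,np.ones(len(W))];s=np.linalg.lstsq(A,(W**2).sum(1),rcond=None)[0];print("hub",s[:2],np.sqrt(s[2]+s[:2]@s[:2]))
e=g(362,2,.0545)-g(347,118,.0545);f=g(476,2,.0545)-g(438,144,.0545);print([np.degrees(np.arctan2(x[1],x[0])) for x in(e,f)])
```

```text
sleeve [ 0.47408391 -0.20768777  0.119     ] [ 0.48251564 -0.27747948  0.119     ] 0.0702991869760851 yaw -83.1113219874068 hinge [ 0.47070542 -0.1649066   0.119     ] 0.042914366814338155 0.1131906940474274
hub [ 0.47446108 -0.22532114] 0.08119965504750382
[np.float64(14.61837110528126), np.float64(9.710672046014123)]
```

The wrist view confirms the estimate. The hinge is at about (266,236) px and the red sleeve runs from (325,256) to (420,284). Next I turn the tool and descend over the sleeve.

Request:
jog_arm(
  moves=[
    {"ax": 0, "ay": 0, "az": -8, "x": 0, "y": 0, "z": 0, "hand": 0},
    {"ax": 0, "ay": 0, "az": -8, "x": 0, "y": 0, "z": 0, "hand": 0},
    {"ax": 0, "ay": 0, "az": -8, "x": 0, "y": 0, "z": 0, "hand": 0},
    {"ax": 0, "ay": 0, "az": -8, "x": 0, "y": 0, "z": 0, "hand": 0},
    {"ax": 0, "ay": 0, "az": -8, "x": 0, "y": 0, "z": 0, "hand": 0},
    {"ax": 0, "ay": 0, "az": -8, "x": 0, "y": 0, "z": 0, "hand": 0},
    {"ax": 0, "ay": 0, "az": -8, "x": 0, "y": 0, "z": 0, "hand": 0},
    {"ax": 0, "ay": 0, "az": -8, "x": 0, "y": 0, "z": 0, "hand": 0},
    {"ax": 0, "ay": 0, "az": -8, "x": -1.6, "y": -5.8, "z": 0, "hand": 0},
    {"ax": 0, "ay": 0, "az": 0, "x": 0, "y": 0, "z": 20, "hand": 0},
    {"ax": 0, "ay": 0, "az": 0, "x": 0, "y": 0, "z": 20, "hand": 0},
    {"ax": 0, "ay": 0, "az": 0, "x": 0, "y": 0, "z": 20, "hand": 0},
    {"ax": 0, "ay": 0, "az": 0, "x": 0, "y": 0, "z": 20, "hand": 0},
    {"ax": 0, "ay": 0, "az": 0, "x": 0, "y": 0, "z": 20, "hand": 0},
    {"ax": 0, "ay": 0, "az": 0, "x": 0, "y": 0, "z": 10, "hand": 0},
    {"ax": 0, "ay": 0, "az": 0, "x": 0, "y": 0, "z": 0, "hand": 0},
  ],
)

```text
clock: 2.9
ee_pos: [0.4731, -0.2498, 0.1409]
eef_rot: [-179.9, -0.1, 95.6]
wrist_force: [-0.2, 1.8, -0.3]
gripper_width: 0.0852
```

Request:
jog_arm(
  moves=[
    {"ax": 0, "ay": 0, "az": 0, "x": 2.7, "y": 5, "z": 10, "hand": 0},
    {"ax": 0, "ay": 0, "az": 0, "x": 0, "y": 0, "z": 16, "hand": 0},
    {"ax": 0, "ay": 0, "az": 0, "x": 0, "y": 0, "z": 16, "hand": 0},
    {"ax": 0, "ay": 0, "az": 0, "x": 0, "y": 0, "z": 0, "hand": 0.3},
    {"ax": 0, "ay": 0, "az": 0, "x": 0, "y": 0, "z": 0, "hand": 0.5},
    {"ax": 0, "ay": 0, "az": 0, "x": 0, "y": 0, "z": 0, "hand": 0.6},
  ],
  squeeze=20,
)

```text
clock: 3.5
ee_pos: [0.4792, -0.2472, 0.1015]
eef_rot: [179.9, 0.1, 95.6]
wrist_force: [-0.3, -0.3, -0.3]
gripper_width: 0.0441
```

Request:
jog_arm(
  moves=[
    {"ax": 0, "ay": 0, "az": 0, "x": 0, "y": 0, "z": 2, "hand": 0.7},
    {"ax": 0, "ay": 0, "az": 0, "x": 0, "y": 0, "z": 0, "hand": 0.9},
    {"ax": 0, "ay": 0, "az": 0, "x": 0, "y": 0, "z": 0, "hand": 0.9},
    {"ax": 0, "ay": 0, "az": 0, "x": 0, "y": 0, "z": 0, "hand": 0.9},
  ],
)

```text
clock: 3.9
ee_pos: [0.4793, -0.2472, 0.0995]
eef_rot: [179.9, 0.1, 95.6]
wrist_force: [-0.3, 0.8, 4.8]
gripper_width: 0.0087
```

Run:
```python
from h import *
im=viewer.get_image("wrist")
sc=viewer.get_image("scene");c=viewer.camera_info("scene")
u,v=map(int,proj(c,(.476,-.223,.13)));print(u,v)
a=cv2.resize(im[100:384,100:412],(400,364));b=cv2.resize(sc[v-50:v+50,u-55:u+55],(400,364),interpolation=cv2.INTER_CUBIC)
cv2.imwrite("pics/g1.png",np.hstack([a,b])[:,:,::-1])
s=readout.read_state();print(s["ee_pos"],s["wrist_force"],s["ft_torque"],s["gripper_width"])
```

```text
152 187
[ 0.47932341 -0.24716963  0.09952993] [0.86536651 0.33377653 5.29165097] [ 0.22019099 -0.23302647 -0.03509486] 0.008593318778822473
```

View pics/g1.png

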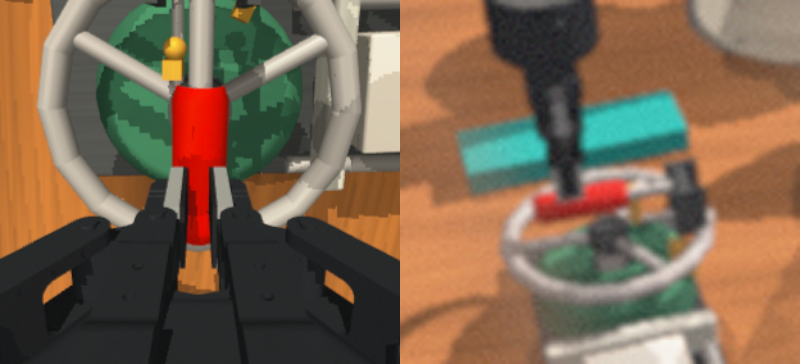

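Run:
```python
from h import *
c=viewer.camera_info("scene")
k=400/110
f=lambda p:np.round([400+(p[0]-97)*k,(p[1]-137)*3.64],0)
for n,p in dict(tcp=(.4793,-.2472,.0995),tcp_pad=(.4793,-.2472,.1185),sl110=(.4809,-.2765,.119),sl40=(.474,-.207,.119),sl110low=(.4809,-.2765,.095),hub92=(.4758,-.2247,.092),rimR=(.4758,-.143,.087),rimL=(.4758,-.3067,.087)).items(): print(n,f(proj(c,p)))
```

```text
tcp [573. 223.]
tcp_pad [570. 203.]
sl110 [530. 208.]
sl40 [624. 192.]
sl110low [534. 233.]
hub92 [604. 224.]
rimR [711. 216.]
rimL [495. 243.]
```

Run:
```python
from h import *
c=viewer.camera_info("wrist");im=viewer.get_image("wrist")
from scipy.spatial.transform import Rotation as R
s=readout.read_state();Rm=R.from_euler("xyz",s["eef_rot"],degrees=True).as_matrix()
x0,y0=200,200
b=cv2.resize(im[y0:340,x0:310],None,fx=5,fy=5,interpolation=cv2.INTER_CUBIC)[:,:,::-1].copy()
for z,col in((0,(255,255,0)),(-.019,(255,0,255)),(-.03,(255,255,255))):
  for y in(-.0043,.0043):
    u,v=proj(c,s["ee_pos"]+Rm@[0,y,z]);print(z,y,(u-x0)*5,(v-y0)*5);cv2.circle(b,(int((u-x0)*5),int((v-y0)*5)),3,col,-1)
sc=viewer.get_image("scene")
d=cv2.resize(sc[150:220,100:150+20],(550,550),interpolation=cv2.INTER_CUBIC)[:,:,::-1]
cv2.imwrite("pics/g2.png",b)
cv2.imwrite("pics/g3.png",d)
```

```text
0 -0.0043 244.73332601833263 125.78282786263031
0 0.0043 313.53576108875615 125.84932130841963
-0.019 -0.0043 241.73853463987385 186.31870555731595
-0.019 0.0043 318.2153040722329 186.39196901209957
-0.03 -0.0043 239.67826677302696 227.96438562131442
-0.03 0.0043 321.4345916201785 228.04223113392126
```

View pics/g2.png

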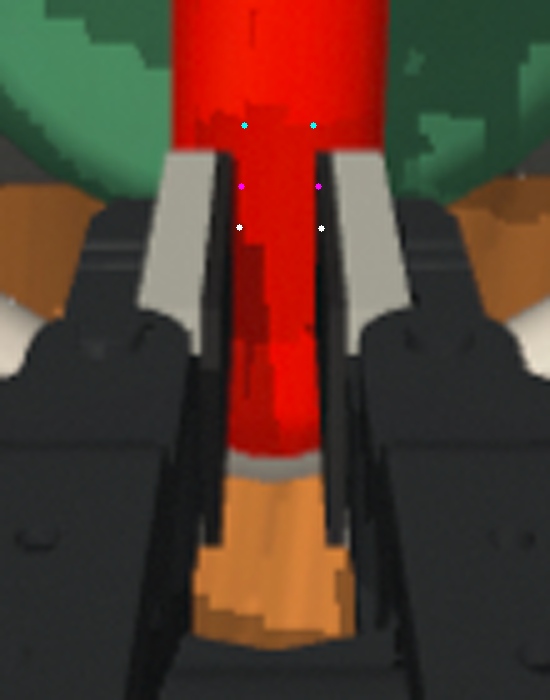

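The picture shows the pads 9 mm apart with the red sleeve's full width still visible around them. The 8.6 mm opening is exactly the commanded 0.9, so nothing stopped the fingers. I'll close fully and see whether they meet anything.

Request:
jog_arm(
  moves=[
    {"ax": 0, "ay": 0, "az": 0, "x": 0, "y": 0, "z": 0, "hand": 1},
    {"ax": 0, "ay": 0, "az": 0, "x": 0, "y": 0, "z": 0, "hand": 1},
    {"ax": 0, "ay": 0, "az": 0, "x": 0, "y": 0, "z": 0, "hand": 1},
  ],
)

```text
clock: 4.4
ee_pos: [0.4792, -0.2473, 0.0998]
eef_rot: [179.9, 0.1, 95.6]
wrist_force: [-0.3, 0.5, 7.8]
gripper_width: 0.0001
```

Run:
```python
from h import *
c=viewer.camera_info("wrist")
from scipy.spatial.transform import Rotation as R
s=readout.read_state();Rm=R.from_euler("xyz",s["eef_rot"],degrees=True).as_matrix()
for z in(0,-.019,-.0315):
  for x in(-.011,.011):
    u,v=proj(c,s["ee_pos"]+Rm@[x,.0043,z]);print(z,x,(u-200)*5,(v-200)*5)
print(s)
```

```text
0 -0.011 312.773653580189 207.46884276117882
0 0.011 314.30093431939923 42.18176732998458
-0.019 -0.011 317.2855931775146 275.915921268639
-0.019 0.011 319.1478482874035 94.31144846345688
-0.0315 -0.011 320.83539525602987 329.7671700083427
-0.0315 0.011 322.9853632169076 135.58480939797207
{'clock': 4.4, 'q': array([-2.72996225e+01,  2.52351173e+00, -3.83569526e+00,  8.34925128e+01,
        8.54657081e-03,  5.71089734e+01]), 'dq': array([-0.00782391,  0.15856977,  0.00828267, -0.04356055,  0.05557659,
       -0.03030221]), 'effort': array([-1.68982004e-01, -4.58774865e+01,  4.33024514e+01, -1.21606020e-01,
       -1.20809977e-01, -3.51749011e-03]), 'ee_pos': array([ 0.47924472, -0.24729994,  0.09980902]), 'eef_rot': array([1.79870847e+02, 7.33458777e-02, 9.55913324e+01]), 'wrist_force': array([-0.34198745,  0.47648393,  7.84016156]), 'ft_torque': array([0.10779064, 0.01822808, 0.01438824]), 'gripper_width': 0.00010961527778341607}
```

View pics/g3.png

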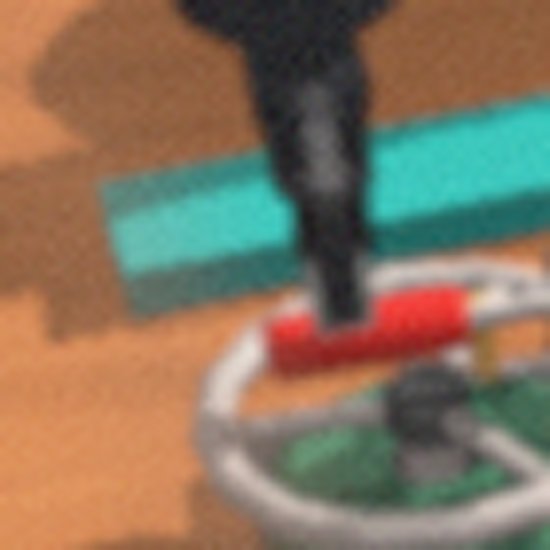

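The fingers shut on top of the sleeve with 8 N pushing up, and the scene crop shows the tips at about (345,325) on its upper surface. So the real fingertips are about 25–28 mm short of the reported TCP. I'll open, go down 28 mm while watching the force, and close again.

Request:
jog_arm(
  moves=[
    {"ax": 0, "ay": 0, "az": 0, "x": 0, "y": 0, "z": -8, "hand": 0.2},
    {"ax": 0, "ay": 0, "az": 0, "x": 0, "y": 0, "z": 0, "hand": 0.2},
    {"ax": 0, "ay": 0, "az": 0, "x": 0, "y": 0, "z": 0, "hand": 0.2},
    {"ax": 0, "ay": 0, "az": 0, "x": 0, "y": 0, "z": 0, "hand": 0.2},
    {"ax": 0, "ay": 0, "az": 0, "x": 0, "y": 0, "z": 0, "hand": 0.2},
    {"ax": 0, "ay": 0, "az": 0, "x": 0, "y": 0, "z": 0, "hand": 0.2},
  ],
)

```text
clock: 5.0
ee_pos: [0.4784, -0.2469, 0.106]
eef_rot: [-180.0, -0.0, 95.6]
wrist_force: [0.7, -0.4, 0.6]
gripper_width: 0.0681
```

Request:
jog_arm(
  moves=[
    {"ax": 0, "ay": 0, "az": 0, "x": 0, "y": 0, "z": 10, "hand": 0.2},
    {"ax": 0, "ay": 0, "az": 0, "x": 0, "y": 0, "z": 8, "hand": 0.2},
    {"ax": 0, "ay": 0, "az": 0, "x": 0, "y": 0, "z": 8, "hand": 0.2},
    {"ax": 0, "ay": 0, "az": 0, "x": 0, "y": 0, "z": 6, "hand": 0.2},
    {"ax": 0, "ay": 0, "az": 0, "x": 0, "y": 0, "z": 0, "hand": 0.2},
  ],
)

```text
clock: 5.5
ee_pos: [0.4779, -0.2467, 0.073]
eef_rot: [-179.9, -0.1, 95.6]
wrist_force: [1.1, 0.6, 0.6]
gripper_width: 0.0683
```

Request:
jog_arm(
  moves=[
    {"ax": 0, "ay": 0, "az": 0, "x": 0, "y": 0, "z": 0, "hand": 0.8},
    {"ax": 0, "ay": 0, "az": 0, "x": 0, "y": 0, "z": 0, "hand": 0.9},
    {"ax": 0, "ay": 0, "az": 0, "x": 0, "y": 0, "z": 0, "hand": 0.9},
    {"ax": 0, "ay": 0, "az": 0, "x": 0, "y": 0, "z": 0, "hand": 0.9},
    {"ax": 0, "ay": 0, "az": 0, "x": 0, "y": 0, "z": 0, "hand": 0.9},
  ],
  squeeze=20,
)

```text
clock: 6.0
ee_pos: [0.4792, -0.2471, 0.0747]
eef_rot: [179.9, 0.0, 95.6]
wrist_force: [3.0, -0.6, 0.8]
gripper_width: 0.0233
```

The sleeve is gripped at 23.3 mm. Now the first half of the arc, radius 80 mm with the tool kept pointing down.

Request:
jog_arm(
  moves=[
    {"ax": 0, "ay": 0, "az": 0, "x": 0.4, "y": 0, "z": -8, "hand": 0.9},
    {"ax": 0, "ay": 0, "az": 0, "x": 1.2, "y": 0, "z": -7.9, "hand": 0.9},
    {"ax": 0, "ay": 0, "az": 0, "x": 2, "y": 0, "z": -7.7, "hand": 0.9},
    {"ax": 0, "ay": 0, "az": 0, "x": 2.7, "y": 0, "z": -7.5, "hand": 0.9},
    {"ax": 0, "ay": 0, "az": 0, "x": 0, "y": 0, "z": 0, "hand": 0.9},
  ],
)

```text
clock: 6.5
ee_pos: [0.4786, -0.2404, 0.1063]
eef_rot: [179.9, 0.0, 95.6]
wrist_force: [4.3, 0.9, -2.5]
gripper_width: 0.0228
```

Request:
jog_arm(
  moves=[
    {"ax": 0, "ay": 0, "az": 0, "x": 3.5, "y": 0, "z": -7.2, "hand": 0.9},
    {"ax": 0, "ay": 0, "az": 0, "x": 4.2, "y": 0, "z": -6.8, "hand": 0.9},
    {"ax": 0, "ay": 0, "az": 0, "x": 4.8, "y": 0, "z": -6.4, "hand": 0.9},
    {"ax": 0, "ay": 0, "az": 0, "x": 5.4, "y": 0, "z": -5.9, "hand": 0.9},
    {"ax": 0, "ay": 0, "az": 0, "x": 6, "y": 0, "z": -5.3, "hand": 0.9},
    {"ax": 0, "ay": 0, "az": 0, "x": 6.5, "y": 0, "z": -4.7, "hand": 0.9},
    {"ax": 0, "ay": 0, "az": 0, "x": 7, "y": 0, "z": -4, "hand": 0.9},
    {"ax": 0, "ay": 0, "az": 0, "x": 7.3, "y": 0, "z": -3.2, "hand": 0.9},
    {"ax": 0, "ay": 0, "az": 0, "x": 0, "y": 0, "z": 0, "hand": 0.9},
  ],
)

```text
clock: 7.4
ee_pos: [0.474, -0.1965, 0.1495]
eef_rot: [179.9, 0.1, 95.6]
wrist_force: [4.8, -3.4, 1.3]
gripper_width: 0.0236
```

Request:
jog_arm(
  moves=[
    {"ax": 0, "ay": 0, "az": 0, "x": 7.5, "y": 0, "z": -2.4, "hand": 0.9},
    {"ax": 0, "ay": 0, "az": 0, "x": 7.7, "y": 0, "z": -1.7, "hand": 0.9},
    {"ax": 0, "ay": 0, "az": 0, "x": 7.8, "y": 0, "z": -0.9, "hand": 0.9},
    {"ax": 0, "ay": 0, "az": 0, "x": 4, "y": 0, "z": 0, "hand": 0.9},
    {"ax": 0, "ay": 0, "az": 0, "x": 2, "y": 0, "z": 0, "hand": 0.9},
    {"ax": 0, "ay": 0, "az": 0, "x": 0, "y": 0, "z": 0, "hand": 0.9},
  ],
)

```text
clock: 8.0
ee_pos: [0.4713, -0.1683, 0.1553]
eef_rot: [179.9, 0.2, 95.6]
wrist_force: [1.7, -3.2, 8.0]
gripper_width: 0.0232
```

Request:
jog_arm(
  moves=[
    {"ax": 0, "ay": 0, "az": 0, "x": 2, "y": 0, "z": 0.5, "hand": 0.9},
    {"ax": 0, "ay": 0, "az": 0, "x": 1.5, "y": 0, "z": 0.5, "hand": 0.9},
    {"ax": 0, "ay": 0, "az": 0, "x": 0, "y": 0, "z": 0, "hand": 0.9},
    {"ax": 0, "ay": 0, "az": 0, "x": 0, "y": 0, "z": 0, "hand": 0.9},
  ],
)

```text
clock: 8.4
ee_pos: [0.4712, -0.1651, 0.1551]
eef_rot: [179.8, 0.2, 95.6]
wrist_force: [1.2, -2.8, 12.9]
gripper_width: 0.0233
```

Run:
```python
from h import *
im=viewer.get_image("wrist");sc=viewer.get_image("scene")
a=cv2.resize(im[60:384,90:420],(390,383));b=cv2.resize(sc[120:225,100:207],(390,383),interpolation=cv2.INTER_CUBIC)
cv2.imwrite("pics/u1.png",np.hstack([a,b])[:,:,::-1])
```

```text
(no output)
```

View pics/u1.png

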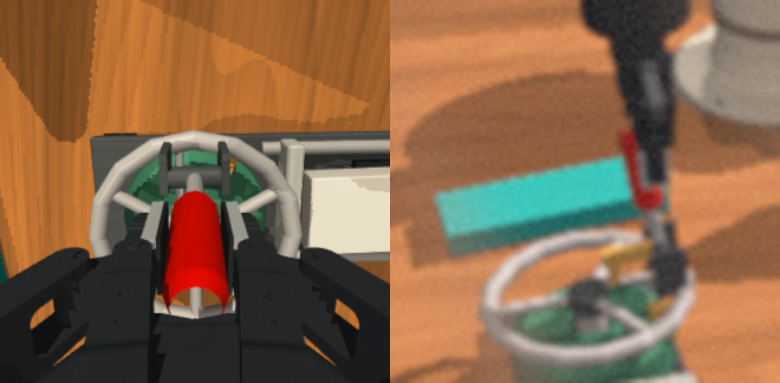

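Run:
```python
from h import *
c=viewer.camera_info("scene");k=390/107
hd=np.array([.096*1,-.995,0])
for th in(1.2,1.35,1.45,1.57):
  o=[]
  for r in(0,.04,.11):
    p=np.array([.4702,-.167,.119])+r*(np.cos(th)*hd+np.array([0,0,np.sin(th)])); u,v=proj(c,p);o+=[(390+(u-100)*k,(v-120)*383/105)]
  print(th,np.round(o).tolist())
```

```text
1.2 [[656.0, 245.0], [632.0, 208.0], [589.0, 139.0]]
1.35 [[656.0, 245.0], [640.0, 205.0], [610.0, 130.0]]
1.45 [[656.0, 245.0], [645.0, 203.0], [625.0, 125.0]]
1.57 [[656.0, 245.0], [651.0, 202.0], [643.0, 122.0]]
```

Request:
jog_arm(
  moves=[
    {"ax": 0, "ay": 0, "az": 0, "x": 2, "y": 0, "z": -3, "hand": 0.9},
    {"ax": 0, "ay": 0, "az": 0, "x": 2, "y": 0, "z": -3, "hand": 0.9},
    {"ax": 0, "ay": 0, "az": 0, "x": 0, "y": 0, "z": 0, "hand": 0.9},
  ],
)

```text
clock: 8.8
ee_pos: [0.4688, -0.1594, 0.1568]
eef_rot: [-179.8, -0.1, 95.6]
wrist_force: [1.1, -1.9, -17.5]
gripper_width: 0.0231
```

Request:
jog_arm(
  moves=[
    {"ax": 0, "ay": 0, "az": 0, "x": 0, "y": 0, "z": 0, "hand": 0.55},
    {"ax": 0, "ay": 0, "az": 0, "x": 0, "y": 0, "z": 0, "hand": 0.55},
    {"ax": 0, "ay": 0, "az": 0, "x": 0, "y": 0, "z": -4, "hand": 0.55},
    {"ax": 0, "ay": 0, "az": 0, "x": 0, "y": 0, "z": 0, "hand": 0.55},
  ],
)

```text
clock: 9.2
ee_pos: [0.4705, -0.16, 0.1644]
eef_rot: [179.9, 0.0, 95.6]
wrist_force: [0.1, -1.0, -0.3]
gripper_width: 0.0381
```

Run:
```python
from h import *
c=viewer.camera_info("wrist");im=viewer.get_image("wrist");sc=viewer.get_image("scene");s=readout.read_state();print(s["ee_pos"],s["wrist_force"])
a=cv2.resize(im[60:384,90:420],(390,383));b=cv2.resize(sc[120:225,100:207],(390,383),interpolation=cv2.INTER_CUBIC)
cv2.imwrite("pics/u2.png",np.hstack([a,b])[:,:,::-1])
hd=np.array([.096*1,-.995,0])
for th in(1.35,1.45,1.57):
  o=[]
  for r in(0,.04,.11):
    p=np.array([.4702,-.167,.119])+r*(np.cos(th)*hd+np.array([0,0,np.sin(th)])); u,v=proj(c,p);o+=[((u-90)*390/330,(v-60)*383/324)]
  print(th,np.round(o).tolist())
```

```text
[ 0.47027453 -0.15995367  0.16358742] [-0.90311688 -0.16226499 -0.46164881]
1.35 [[194.0, 180.0], [194.0, 218.0], [194.0, 331.0]]
1.45 [[194.0, 180.0], [194.0, 212.0], [194.0, 310.0]]
1.57 [[194.0, 180.0], [194.0, 204.0], [194.0, 280.0]]
```

View pics/u2.png

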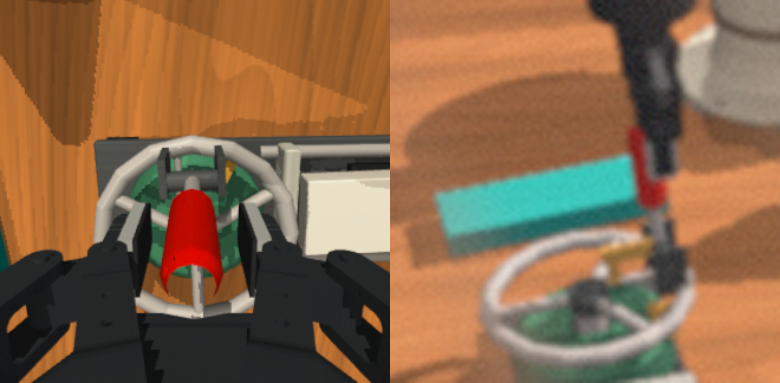

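The handle is upright: its top ring is at about (192,275) px, against (194,280) predicted for π/2, and it stays up with the fingers open. To crank it, I'll first turn the open gripper half a turn around the handle, so that the wrist stays in range as it follows the wheel.

Request:
jog_arm(
  moves=[
    {"ax": 0, "ay": 0, "az": 0, "x": -7, "y": 0, "z": 0, "hand": 0.55},
    {"ax": 0, "ay": 0, "az": -8, "x": 0, "y": 0, "z": 0, "hand": 0.55},
    {"ax": 0, "ay": 0, "az": -8, "x": 0, "y": 0, "z": 0, "hand": 0.55},
    {"ax": 0, "ay": 0, "az": -8, "x": 0, "y": 0, "z": 0, "hand": 0.55},
    {"ax": 0, "ay": 0, "az": -8, "x": 0, "y": 0, "z": 0, "hand": 0.55},
    {"ax": 0, "ay": 0, "az": -8, "x": 0, "y": 0, "z": 0, "hand": 0.55},
    {"ax": 0, "ay": 0, "az": -8, "x": 0, "y": 0, "z": 0, "hand": 0.55},
    {"ax": 0, "ay": 0, "az": -8, "x": 0, "y": 0, "z": 0, "hand": 0.55},
    {"ax": 0, "ay": 0, "az": -8, "x": 0, "y": 0, "z": 0, "hand": 0.55},
    {"ax": 0, "ay": 0, "az": -8, "x": 0, "y": 0, "z": 0, "hand": 0.55},
    {"ax": 0, "ay": 0, "az": -8, "x": 0, "y": 0, "z": 0, "hand": 0.55},
    {"ax": 0, "ay": 0, "az": -8, "x": 0, "y": 0, "z": 0, "hand": 0.55},
    {"ax": 0, "ay": 0, "az": 0, "x": 0, "y": 0, "z": 0, "hand": 0.55},
  ],
)

```text
clock: 10.6
ee_pos: [0.4707, -0.1672, 0.1628]
eef_rot: [-180.0, -0.0, -176.3]
wrist_force: [-0.5, 0.1, -0.1]
gripper_width: 0.0384
```

Request:
jog_arm(
  moves=[
    {"ax": 0, "ay": 0, "az": -8, "x": 0, "y": 0, "z": 0, "hand": 0.55},
    {"ax": 0, "ay": 0, "az": -8, "x": 0, "y": 0, "z": 0, "hand": 0.55},
    {"ax": 0, "ay": 0, "az": -8, "x": 0, "y": 0, "z": 0, "hand": 0.55},
    {"ax": 0, "ay": 0, "az": -8, "x": 0, "y": 0, "z": 0, "hand": 0.55},
    {"ax": 0, "ay": 0, "az": -8, "x": 0, "y": 0, "z": 0, "hand": 0.55},
    {"ax": 0, "ay": 0, "az": -8, "x": 0, "y": 0, "z": 0, "hand": 0.55},
    {"ax": 0, "ay": 0, "az": -8, "x": 0, "y": 0, "z": 0, "hand": 0.55},
    {"ax": 0, "ay": 0, "az": -8, "x": 0, "y": 0, "z": 0, "hand": 0.55},
    {"ax": 0, "ay": 0, "az": -8, "x": 0, "y": 0, "z": 0, "hand": 0.55},
    {"ax": 0, "ay": 0, "az": -8, "x": 0, "y": 0, "z": 0, "hand": 0.55},
    {"ax": 0, "ay": 0, "az": -8, "x": 0, "y": 0, "z": 0, "hand": 0.55},
    {"ax": 0, "ay": 0, "az": -4, "x": 0, "y": 0, "z": 0, "hand": 0.55},
    {"ax": 0, "ay": 0, "az": 0, "x": 0, "y": 0, "z": 0, "hand": 0.67},
    {"ax": 0, "ay": 0, "az": 0, "x": 0, "y": 0, "z": 0, "hand": 0.67},
    {"ax": 0, "ay": 0, "az": 0, "x": 0, "y": 0, "z": 0, "hand": 0.67},
  ],
)

```text
clock: 12.1
ee_pos: [0.4707, -0.167, 0.1628]
eef_rot: [180.0, 0.0, -84.6]
wrist_force: [0.4, 0.4, 0.4]
gripper_width: 0.0283
```

Request:
jog_arm(
  moves=[
    {"ax": 0, "ay": 0, "az": 8, "x": 0.5, "y": -8, "z": 0, "hand": 0.67},
    {"ax": 0, "ay": 0, "az": 8, "x": 0.5, "y": -8, "z": 0, "hand": 0.67},
    {"ax": 0, "ay": 0, "az": 8, "x": 0.56, "y": -8, "z": 0, "hand": 0.67},
    {"ax": 0, "ay": 0, "az": 8, "x": 0.56, "y": -8, "z": 0, "hand": 0.67},
    {"ax": 0, "ay": 0, "az": 8, "x": 0.56, "y": -8, "z": 0, "hand": 0.67},
    {"ax": 0, "ay": 0, "az": 8, "x": 0.56, "y": -8, "z": 0, "hand": 0.67},
    {"ax": 0, "ay": 0, "az": 0, "x": 0, "y": 0, "z": 0, "hand": 0.67},
  ],
)

```text
clock: 12.8
ee_pos: [0.5154, -0.1818, 0.1626]
eef_rot: [180.0, -0.0, -132.6]
wrist_force: [-0.3, 0.2, 0.9]
gripper_width: 0.028
```

```bash
cat > st.py <<'E'
from h import *
s=readout.read_state();p=s["ee_pos"][:2]-[.4758,-.2247];print("r",np.hypot(*p),"bearing",np.degrees(np.arctan2(p[1],p[0])),"yaw",s["eef_rot"],s["ee_pos"],"F",s["wrist_force"],"q6",s["q"][5])
im=viewer.get_image("wrist");cv2.imwrite("pics/last.png",im[:,:,::-1])
m=cv2.inRange(cv2.cvtColor(im,cv2.COLOR_RGB2HSV),(0,200,80),(4,255,255))
n,l,t,ce=cv2.connectedComponentsWithStats(m)
i=1+np.argmax(t[1:,4]);print("red",t[i],ce[i])
E
python3 st.py
```

```text
r 0.058380258209453306 bearing 47.239972784729204 yaw [ 1.79989596e+02 -7.85559464e-03 -1.32635745e+02] [ 0.51543606 -0.181837    0.16262423] F [-0.32133349  0.22598134  0.88657646] q6 -66.7944288512531
red [ 230  211   54   80 2367] [256.08111534 245.07773553]
```

Request:
jog_arm(
  moves=[
    {"ax": 0, "ay": 0, "az": 8, "x": 0.56, "y": -8, "z": 0, "hand": 0.67},
    {"ax": 0, "ay": 0, "az": 8, "x": 0.56, "y": -8, "z": 0, "hand": 0.67},
    {"ax": 0, "ay": 0, "az": 8, "x": 0.56, "y": -8, "z": 0, "hand": 0.67},
    {"ax": 0, "ay": 0, "az": 8, "x": 0.56, "y": -8, "z": 0, "hand": 0.67},
    {"ax": 0, "ay": 0, "az": 8, "x": 0.56, "y": -8, "z": 0, "hand": 0.67},
    {"ax": 0, "ay": 0, "az": 8, "x": 0.56, "y": -8, "z": 0, "hand": 0.67},
    {"ax": 0, "ay": 0, "az": 8, "x": 0.56, "y": -8, "z": 0, "hand": 0.67},
    {"ax": 0, "ay": 0, "az": 8, "x": 0.56, "y": -8, "z": 0, "hand": 0.67},
    {"ax": 0, "ay": 0, "az": 8, "x": 0.56, "y": -8, "z": 0, "hand": 0.67},
    {"ax": 0, "ay": 0, "az": 0, "x": 0, "y": 0, "z": 0, "hand": 0.67},
  ],
)

```text
clock: 13.85
ee_pos: [0.5282, -0.2481, 0.1629]
eef_rot: [-180.0, 0.0, 155.6]
wrist_force: [1.2, -0.0, -0.6]
gripper_width: 0.0276
```

```bash
python3 st.py
```

```text
r 0.057405327093659586 bearing -24.034690987198765 yaw [-1.79992169e+02  1.85080369e-03  1.55600677e+02] [ 0.52822823 -0.2480806   0.16292939] F [ 1.15821531 -0.01782351 -0.60731237] q6 -0.7534153651735104
red [ 231  211   55   80 2386] [257.07627829 244.85666387]
```

Request:
jog_arm(
  moves=[
    {"ax": 0, "ay": 0, "az": 8, "x": 0.4, "y": -8, "z": 0, "hand": 0.67},
    {"ax": 0, "ay": 0, "az": 8, "x": 0.5, "y": -8, "z": 0, "hand": 0.67},
    {"ax": 0, "ay": 0, "az": 8, "x": 0.56, "y": -8, "z": 0, "hand": 0.67},
    {"ax": 0, "ay": 0, "az": 8, "x": 0.56, "y": -8, "z": 0, "hand": 0.67},
    {"ax": 0, "ay": 0, "az": 8, "x": 0.56, "y": -8, "z": 0, "hand": 0.67},
    {"ax": 0, "ay": 0, "az": 8, "x": 0.56, "y": -8, "z": 0, "hand": 0.67},
    {"ax": 0, "ay": 0, "az": 8, "x": 0.56, "y": -8, "z": 0, "hand": 0.67},
    {"ax": 0, "ay": 0, "az": 6, "x": 0.2, "y": -6, "z": 0, "hand": 0.67},
    {"ax": 0, "ay": 0, "az": 0, "x": 0, "y": 0, "z": 0, "hand": 0.67},
  ],
)

```text
clock: 14.8
ee_pos: [0.4798, -0.2813, 0.1631]
eef_rot: [180.0, 0.0, 93.8]
wrist_force: [0.4, 0.1, 0.1]
gripper_width: 0.028
```

```bash
python3 st.py
```

```text
r 0.05677225730322429 bearing -85.98912924930279 yaw [1.79986594e+02 2.09496913e-02 9.37879439e+01] [ 0.47977098 -0.28133321  0.16314215] F [0.43585916 0.13245465 0.11112438] q6 55.83062603325139
red [ 232  209   54   80 2421] [257.62907889 242.3944651 ]
```

Almost there. Now small pushes in tool -y until the force shows the stop.

Request:
jog_arm(
  moves=[
    {"ax": 0, "ay": 0, "az": 2, "x": 0, "y": -2, "z": 0, "hand": 0.67},
    {"ax": 0, "ay": 0, "az": 2, "x": 0, "y": -2, "z": 0, "hand": 0.67},
    {"ax": 0, "ay": 0, "az": 0, "x": 0, "y": -1, "z": 0, "hand": 0.67},
    {"ax": 0, "ay": 0, "az": 0, "x": 0, "y": 0, "z": 0, "hand": 0.67},
    {"ax": 0, "ay": 0, "az": 0, "x": 0, "y": 0, "z": 0, "hand": 0.67},
  ],
)

```text
clock: 15.35
ee_pos: [0.4758, -0.2816, 0.1631]
eef_rot: [179.9, 0.0, 89.8]
wrist_force: [5.2, -0.2, 0.7]
gripper_width: 0.0281
```

```bash
python3 st.py
```

```text
r 0.056945034296065365 bearing -90.00133705605953 yaw [1.79935422e+02 1.07807233e-02 8.97869219e+01] [ 0.47579867 -0.28164503  0.16306292] F [ 5.21810067 -0.2137298   0.70277401] q6 59.57673713529
red [ 236  208   53   78 2401] [260.73469388 241.64139942]
```

Request:
jog_arm(
  moves=[
    {"ax": 0, "ay": 0, "az": 0, "x": 0, "y": -1.5, "z": 0, "hand": 0.67},
    {"ax": 0, "ay": 0, "az": 0, "x": 0, "y": -1.5, "z": 0, "hand": 0.67},
    {"ax": 0, "ay": 0, "az": 0, "x": 0, "y": 0, "z": 0, "hand": 0.67},
    {"ax": 0, "ay": 0, "az": 0, "x": 0, "y": 0, "z": 0, "hand": 0.67},
    {"ax": 0, "ay": 0, "az": 0, "x": 0, "y": 0, "z": 0, "hand": 0.67},
  ],
)

```text
clock: 15.9
ee_pos: [0.474, -0.2818, 0.1633]
eef_rot: [179.8, 0.0, 89.8]
wrist_force: [11.2, -0.4, -0.7]
gripper_width: 0.0283
```

```bash
python3 st.py
```

```text
r 0.05713320741830664 bearing -91.77023377695441 yaw [1.79791585e+02 3.14152868e-02 8.97972052e+01] [ 0.47403507 -0.28180594  0.16329194] F [11.2325866  -0.36834209 -0.65364658] q6 59.42713722191637
red [ 241  207   49   76 2168] [262.8048893 237.7601476]
```

The force rises steadily, 5 to 11 N, so that is the firm stop. Now I back off, open, and retreat straight up.

Request:
jog_arm(
  moves=[
    {"ax": 0, "ay": 0, "az": 0, "x": 0, "y": 3.5, "z": 0, "hand": 0.4},
    {"ax": 0, "ay": 0, "az": 0, "x": 0, "y": 0, "z": 0, "hand": 0.4},
    {"ax": 0, "ay": 0, "az": 0, "x": 0, "y": 0, "z": 0, "hand": 0.4},
    {"ax": 0, "ay": 0, "az": 0, "x": 0, "y": 0, "z": 0, "hand": 0.4},
    {"ax": 0, "ay": 0, "az": 0, "x": 0, "y": 0, "z": -15, "hand": 0.4},
    {"ax": 0, "ay": 0, "az": 0, "x": 0, "y": 0, "z": -25, "hand": 0.4},
    {"ax": 0, "ay": 0, "az": 0, "x": 0, "y": 0, "z": -25, "hand": 0.4},
    {"ax": 0, "ay": 0, "az": 0, "x": 0, "y": 0, "z": -25, "hand": 0.4},
    {"ax": 0, "ay": 0, "az": 0, "x": 0, "y": 0, "z": -25, "hand": 0.4},
    {"ax": 0, "ay": 0, "az": 0, "x": -40, "y": 0, "z": 0, "hand": 0.4},
    {"ax": 0, "ay": 0, "az": 0, "x": -40, "y": 0, "z": 0, "hand": 0.4},
    {"ax": 0, "ay": 0, "az": 0, "x": -40, "y": 0, "z": 0, "hand": 0.4},
    {"ax": 0, "ay": 0, "az": 0, "x": 0, "y": 0, "z": 0, "hand": 0.4},
    {"ax": 0, "ay": 0, "az": 0, "x": 0, "y": 0, "z": 0, "hand": 0.4},
  ],
)

```text
clock: 17.35
ee_pos: [0.4743, -0.4024, 0.2771]
eef_rot: [-179.9, -0.1, 89.5]
wrist_force: [0.5, 0.9, 0.4]
gripper_width: 0.0512
```

Run:
```python
from h import *
t=viewer.get_image("top");sc=viewer.get_image("scene");c=viewer.camera_info("top");k=viewer.camera_info("scene")
print(readout.read_state()["ee_pos"],readout.read_state()["wrist_force"])
a=cv2.resize(t[40:240,280:430],(390,520),interpolation=cv2.INTER_CUBIC);b=cv2.resize(sc[110:330,80:245],(390,520),interpolation=cv2.INTER_CUBIC)
cv2.imwrite("pics/fin.png",np.hstack([a,b])[:,:,::-1])
hub=np.array([.4758,-.2247,.119])
for n,b in(("stop3.4",-88.6),("3.2",-77.1)):
  p=hub+.058*np.array([np.cos(np.radians(b)),np.sin(np.radians(b)),0])
  for z in(0,.04,.11):
    q=p+[0,0,z];u,v=proj(c,q);u2,v2=proj(k,q);print(n,z,np.round([(u-280)*2.6,(v-40)*2.6,390+(u2-80)*390/165,(v2-110)*520/220]))
ax=np.array([np.cos(np.radians(6.2)),np.sin(np.radians(6.2))])
for d in(.11,.21,.31):
  u,v=proj(c,[*(hub[:2]+ax*d),.0545]);print("stone",d,(u-280)*2.6,(v-40)*2.6)
```

```text
[ 0.47470298 -0.40105965  0.2781244 ] [-0.15613556  0.353448    0.75340071]
stop3.4 0 [278. 382. 509. 198.]
stop3.4 0.04 [294. 379. 504. 169.]
stop3.4 0.11 [326. 372. 494. 117.]
3.2 0 [276. 368. 510. 203.]
3.2 0.04 [292. 365. 505. 175.]
3.2 0.11 [324. 357. 495. 122.]
stone 0.11 177.32741238279502 268.17981865708566
stone 0.21 165.1455002860806 160.98287930068477
stone 0.31 153.09108609511955 54.907880831939416
```

View pics/fin.png

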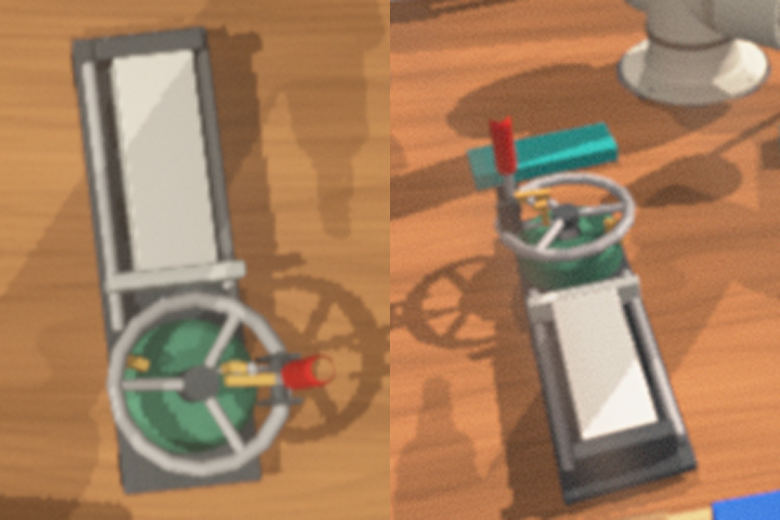

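The handle stands upright with its top at about (325,370) px, against (326,372) predicted for the 3.4 rad stop. The white stone spans rows 55 to 268, which puts its centre at about 210 mm on the centre line, with the jaw against it. The arm is clear, so I'm handing in.

```bash
python3 -c "
from cell import job,readout
print(job.hand_in(),readout.read_state()['clock'])"
```

```text
the job is handed in; nothing more can be done
the job is handed in; nothing more can be done
```

I swung the white stone's crank handle up until it latched and cranked its wheel clockwise to the stop. I then let go, moved the arm clear and handed the job in at about 17.4 s; no verdict was reported.

**Last checks**
- **Handle:** it stays upright without the gripper. Its top was within about 2 px of where the 3.4 rad stop should put it.
- **Wheel:** the push force rose from 5 to 11 N as I pressed on, so it was at its firm stop.
- **Stone:** it lies flat with its centre about 210 mm from the wheel axis and on the centre line, and the jaw is against it.
- **Arm:** the wrist force was about 0, and the arm was clear of everything.
- **Orange-brown holder:** the arm never went near it. I did not look at it again at the end.

**What disagreed**
- **Reported tool tip:** the fingertips were about 25–28 mm short of the reported tool point. My first grasp closed on top of the sleeve with about 8 N, and a second try lower down gripped it properly.
- **Refused calls:** two move calls were refused because a row has to give every key.

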